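Close the consumables chest

ROBOT

A 7-joint arm with a two-finger parallel gripper is mounted at the origin on the work surface. World frame = base frame: x ahead of the robot, y to its left, z up, the work surface at z = 0. Lengths are in mm, angles in rad, forces in N, time in s.
With the tool pointing down it reaches from about 400 to 875 mm from the base axis. Payload 4.4 kg.
Tool frame: the origin (TCP) lies between the finger pads; the fingertips stand nose_length ahead of it and the grasp point (between the pads) lies 6 mm ahead of it (nose_length is the distance from the TCP to the fingertips, in mm); z points along the fingers, y is the line along which they close (so a half turn about z gives the same grasp; the last joint's range is limited). The gripper opens to 85 mm and grips with 20 to 120 N. Pads are 22 mm wide; open, the fingers measure 114 mm over their backs; the gripper's body (76 mm by 85 mm) begins 54 mm behind the grasp point. The pads swing forward as they close: fully open they stand 13 mm farther back than shut.
Start: joints at [-1.266, 0.628, 0.038, 1.517, -0.027, 0.996, -0.02], TCP at [235.512, 605.848, 232.913] pointing down, gripper open.
Joint ranges: [-3.06, 3.06], [-0.37, 2.12], [-1.25, 1.32], [0.18, 2.47], [-1.1, 4.24], [0.23, 1.98], [-2.94, 2.94]. Speed limits (rad/s): [2.57, 2.57, 3.14, 3.14, 3.14, 3.14, 3.14].

INTERFACE

Orientations are given as [roll, pitch, yaw] about the fixed x, y, z axes, in that order (R = Rz(yaw) Ry(pitch) Rx(roll)).
In Python, from plant import * gives the robot as it stands. The module is installed in compiled form; this text tells all that it offers.
- The arm moves only by the tool servo_tool, never from a script. Its arguments are lists of equal length, an entry for each row: "translation": the shift along the tool's x, y, z in m, a list of three; "twist": the turn, a rotation vector about the tool's x, y, z in rad, a list of three; "jaw": the opening, from -1 (shut) to 1 (fully open). A call has exactly 5 rows; each row is the pose to reach, as a shift and turn from the pose commanded when the call began, along the tool's axes at that moment; what a row does not reach only later rows make up. A row lasts 1/8 s, in which the tool goes at most 62.5 mm and 10.7 degrees, less where a joint would pass 70% of its speed; a pose out of reach is approached as far as the arm can. A call with a gripper value outside its range is refused whole. The fingers move at their own pace and stop on an object; "newtons" is the grip in N (left out, the last holds). Time passes only in rows, so rows that repeat a pose let the fingers close, or fill a call up. It gives the time, the measured TCP pose, the force, the opening and the grip force at its end, in the units of the state.
- get_obs(): the state, without advancing time (a new reading comes with each control period).
- camera(name): name is "scene" or "top" or "wrist"; returns the picture (384x512x3 uint8, red, green, blue); there is no depth.
- camera_info(name): a dict with "mtx" (3x3 intrinsics, pixels), "R" (3x3) and "t" (3): a world point X has camera coordinates R X + t; the wrist camera has in their place "T_tool_cam" (4x4, takes a point from camera to tool coordinates, whose origin is the TCP and whose axes are the flange's). Camera axes: x right, y down, z forward; pixel columns grow to the right and rows downward; lengths in mm; the calibration is good to about 2 mm. A picture is of the moment at which its call begins: read the wrist's pose just before it. camera_info takes no time and is no camera call.
- job_done(): hands the job in; it is judged then, once.
Trained networks look in the newest picture that a camera, given by its name, has taken for a name from the list of things; names that differ only in an ending like _2 or _b are one class to them, and where a whole thing is asked for, a point or a joint stands for the part that bears it (a point fixed in the world has none). Each returns a list of dicts, best first, with "score" (0 to 1); they miss things now and then, are a little off and sometimes report something else, mostly with a low value. They report only what shows in the picture. A call takes as long as a camera call.
- boxes_of(camera, thing): "point" ([column, row] as shares, 0 to 1, of the picture: columns of its width, rows of its height, amid what is visible of it).
- masks_of(camera, thing): "mask" (384x512 bool, what is visible of it) and "point" ([column, row] as shares, 0 to 1, of the picture: columns of its width, rows of its height, amid what is visible of it).
- place_of(camera, thing): "point" ([column, row] as shares, 0 to 1, of the picture: columns of its width, rows of its height: a listed point, or the origin of a listed thing).
The state is a dict: "clock": time; "qpos": joint angles; "dq": joint speeds; "joint_efforts": joint torques, N m; "eef_pos": TCP position; "tcp_rot": TCP orientation; "ft_force": force on the tool from outside, world axes, zero at the start; "ft_torque": the same for the moment, N m; "opening": finger opening in mm; "gripper_force": force on a finger pad.
Only numpy, scipy, OpenCV 4.12 (cv2) and the standard library are available. Lean on these libraries where they do the work, as an engineer would, in place of code of your own. Each camera call takes 0.05 s, during which the arm holds its last target. There are 200 camera calls.

TASK

Before grinding starts, close up the grey consumables chest with the fingertips: gently push both drawers fully home first, then gently push the open lid down until it is fully shut. Do not pull the drawers or the lid farther open, do not slam them, do not pick anything up, and leave the things in the chest's till and on the bench where they are. Finish clear of everything.

Things in the scene. Friction and masses are not known exactly. Their poses are not given: they have to be found in the camera images.
- chest: Fixed grey sheet-steel chest, 170 deep (x) by 304 wide (y) by 91 mm high without lid. Origin at the centre of its underside on the bench; its x points from the drawer side (front, towards the robot) to the hinge side (back), y to its left, z up. It stands at any small yaw. Lower 60 mm: two drawers side by side; above: an open till 31 mm deep with the lid over it.
- left_drawer (a joint): How far the left (+y of chest) drawer is out, m: 0 fully home (against its stop), 0.1 fully out; it slides along the chest's x, and is pushed home towards +x. Needs about 1.5 N, a little more when moved fast. It stays where it is left.
- right_drawer (a joint): The same for the right (-y of chest) drawer.
- left_drawer_front (a point): Middle of the outer face of the left drawer's flat, handle-less front (140 wide by 46 mm high, from 8 to 54 mm above the bench; this point is 33 mm above it). When the drawer is home, this face is flush with the chest's front, at x = -85 mm in the chest's frame. The lid, when open, does not overhang it.
- right_drawer_front (a point): The same point on the right drawer's front.
- lid (a joint): Opening angle of the lid, rad: 0 shut, 1.57 standing upright; it stops at 1.6. The lid is a 5 mm panel, 178 long from hinge to free edge and 308 mm wide, with a 12 mm skirt along the free edge (reaching 7 mm below the underside). Its stiff friction hinge holds it at any angle; pushing it shut takes 1 to 3.5 N at the free edge.
- lid_edge (a point): Middle of the lid's free edge, on the outer (top) face. At lid angle a it lies about 178 mm * cos a in front of the hinge (towards the chest's -x) and 178 mm * sin a above it.
- lid_hinge (a point): Middle of the hinge line, which runs along the chest's y at its back edge (chest x = +85 mm), 91 mm above the bench. The lid's underside lies in the hinge plane; its outer face is 5 mm farther out.
- bush: Loose steel bush, 36 mm across, 22 high, standing in the till below its rim. Origin under its centre. Leave it.
- collar: Loose steel collar, 44 mm across, 16 high, lying in the till. Origin under its centre. Leave it.
- spray: Red spray can, 54 mm across, 150 high, upright on the bench beside the chest's left end. Origin under its centre. Leave it.
- mallet: Wooden mallet, 260 mm long, lying on the bench beside the chest's right end. Leave it.
- flange: Steel neck flange, 90 mm across, 60 high, standing on the bench in front of the chest, to the left. Origin under its centre. Leave it.
- offcut: Wooden offcut, 140 by 50 by 22 mm high, lying in front of the chest, to the right. Origin under its centre. Leave it.

How it is judged:
By the outcome, as a careful person would: the job done as asked, in the order asked, and still so for the second after the job is handed in, with the robot touching nothing.
It also fails if it takes over 64 s, if anything falls off the work surface, if the arm or the gripper's body presses on something with over 40 N, if the wrist force passes 120 N, or if a joint passes its speed limit or range.

## Working session

There is one attempt and no reset: what is moved stays moved. The work goes in short steps, Python scripts to look and compute and a tool call to move; the robot and the scene stay as the last step left them, time stands still between calls to the robot, and variables do not carry over. Pictures are saved under pics/ and viewed, at most 10 in all, crops included, and the job is handed in when it is done.

Besides the shell and the picture viewer there is one more tool, called after ">>>" by a JSON object that holds its "fn" and its "kwargs", one argument or row to a line. servo_tool: Moves the arm, as the interface text tells. Its arguments: {"type":"object","properties":{"translation":{"type":"array"},"twist":{"type":"array"},"jaw":{"type":"array"},"newtons":{"type":"number"}},"required":["translation","twist","jaw"]}

```bash
mkdir -p pics; cat > h.py <<'E'
from plant import *
import numpy as np, cv2
from scipy.spatial.transform import Rotation as Ro
def px(p): return np.array([p[0]*512,p[1]*384])
def ray(cam,uv):
    i=camera_info(cam);K,R,t=map(np.array,(i['mtx'],i['R'],i['t']))
    return -R.T@t, R.T@np.linalg.solve(K,[*uv,1])
def at_z(cam,uv,z):
    o,d=ray(cam,uv);return o+d*(z-o[2])/d[2]
def proj(cam,X):
    i=camera_info(cam);K,R,t=map(np.array,(i['mtx'],i['R'],i['t']))
    c=K@(R@np.array(X,float)+t);return c[:2]/c[2]
E
python3 - <<'E'
from h import *
np.set_printoptions(precision=1,suppress=True)
ims=[]
for c in("scene","top"):
    im=camera(c);cv2.imwrite(f"pics/{c}0.png",im[:,:,::-1])
    i=camera_info(c);print(c,-np.array(i['R']).T@np.array(i['t']))
    for n,z in(("chest",0),("left_drawer_front",33),("right_drawer_front",33),("lid_hinge",91),("lid_edge",200),("spray",0),("flange",0),("offcut",0),("mallet",0),("bush",65),("collar",65)):
        for r in place_of(c,n)[:1]: print(n,round(r['score'],2),px(r['point']),at_z(c,px(r['point']),z))
o=get_obs();print(o)
E
```

```text
scene [316.6 360.6 879.9]
chest 0.72 [193.4 215.9] [631.9 158.9   0. ]
left_drawer_front 0.95 [204.6 268.1] [522.2 250.6  33. ]
right_drawer_front 0.92 [259.6 233.3] [466.3 114.   33. ]
lid_hinge 0.84 [169.6 177.2] [704.3 135.3  91. ]
lid_edge 0.74 [166.7 158.4] [683.4 136.4 200. ]
spray 0.72 [118.4 293.3] [655.5 400.9   0. ]
flange 0.75 [183.7 342.4] [469.7 398.3   0. ]
offcut 0.95 [323.5 231.7] [346.8  13.8   0. ]
mallet 0.59 [277.9 162.9] [540.8 -84.3   0. ]
bush 0.24 [222.1 180.5] [608.1  64.1  65. ]
collar 0.61 [220.4 179.7] [612.7  64.7  65. ]
top [ 443.6   39.1 1172.9]
chest 0.76 [212.9 166.9] [622.1 156.6   0. ]
left_drawer_front 0.59 [180.1 198.5] [524.3 250.1  33. ]
right_drawer_front 0.88 [229.1 217.8] [465.6 106.3  33. ]
lid_hinge 0.65 [218.8 136.5] [695.  130.4  91. ]
lid_edge 0.6 [202.8 141.4] [657.6 162.  200. ]
spray 0.58 [135.2 154.5] [663.4 394.    0. ]
flange 0.58 [131.2 218.8] [467.2 403.3   0. ]
offcut 0.7 [268.2 259.5] [340.1  -7.7   0. ]
mallet 0.61 [291.8 199.3] [519.7 -82.4   0. ]
bush 0.44 [181.3 166.7] [613.9 241.1  65. ]
collar 0.68 [248.1 165.7] [614.4  48.4  65. ]
{'clock': 1.2, 'qpos': array([-1.3,  0.6,  0. ,  1.5, -0. ,  1. , -0. ]), 'dq': array([ 0., -0., -0.,  0., -0., -0., -0.]), 'joint_efforts': array([  0. , -56.3,   1.2, -19.4,   0. ,   0. ,  -0. ]), 'eef_pos': array([235.5, 605.9, 232.9]), 'tcp_rot': array([ 3.1, -0. ,  2.8]), 'ft_force': array([ 0.7, -0.8, -0.4]), 'ft_torque': array([-0., -0., -0.]), 'gripper_force': 0.0, 'opening': 85.39526148140567}
```

View pics/scene0.png

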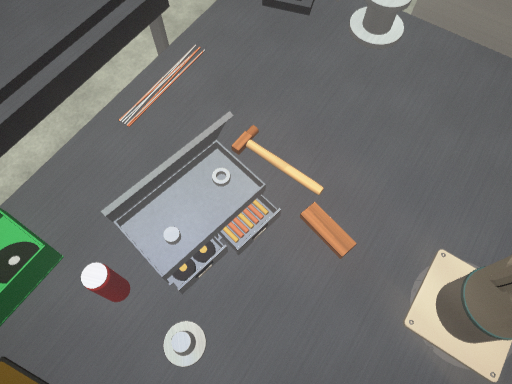

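View pics/top0.png

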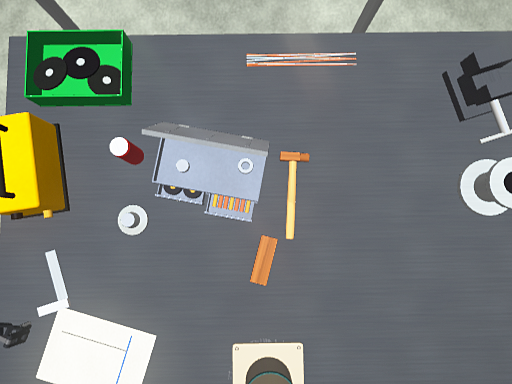

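```bash
cat >> h.py <<'E'
def pts(p):
    cx,cy,w,dl,dr,a=p
    C=np.array([cx,cy,0]);R=Ro.from_euler('z',w).as_matrix()
    f=lambda x,y,z:C+R@np.array([x,y,z],float)
    g=lambda s,y,n:f(85-s*np.cos(a)+n*np.sin(a),y,91+s*np.sin(a)+n*np.cos(a))
    return f,g
def model(p):
    f,g=pts(p)
    return dict(chest=f(0,0,0),left_drawer_front=f(-85-p[3],74,33),right_drawer_front=f(-85-p[4],-74,33),lid_hinge=f(85,0,91),lid_edge=g(178,0,5))
E
python3 - <<'E'
from h import *
from scipy.optimize import least_squares
np.set_printoptions(precision=3,suppress=True)
obs=[];ims={}
for c in("scene","top"):
    ims[c]=camera(c)
    for n in model([0]*6):
        for r in place_of(c,n)[:1]: obs.append((c,n,px(r['point']),r['score']))
def res(p):
    m=model(p);return np.concatenate([(proj(c,m[n])-u)*s for c,n,u,s in obs])
s=least_squares(res,[625,157,-.2,40,80,1.3],loss='soft_l1',x_scale=[10,10,.1,10,10,.1])
p=s.x;print(p)
m=model(p)
for c,n,u,sc in obs: print(c,n,proj(c,m[n])-u)
f,g=pts(p)
out=[]
for c,(x0,y0) in(("scene",(90,100)),("top",(120,105))):
    k=3;im=cv2.resize(ims[c][y0:y0+200,x0:x0+200],None,fx=k,fy=k,interpolation=cv2.INTER_CUBIC)[:,:,::-1].copy()
    if c=="top": im=im[:400]
    def pl(P,col,cl=True): cv2.polylines(im,[np.int32([(proj(c,q)-(x0,y0)+.5)*k for q in P])],cl,col,1)
    pl([f(-85,152,91),f(-85,-152,91),f(85,-152,91),f(85,152,91)],(0,255,0))
    pl([g(178,154,5),g(178,-154,5),g(0,-154,5),g(0,154,5)],(0,255,255))
    for y,d in((74,p[3]),(-74,p[4])): pl([f(-85-d,y-70,54),f(-85-d,y+70,54),f(-85-d,y+70,8),f(-85-d,y-70,8)],(255,0,255))
    cv2.imwrite(f"pics/{c}1.png",im)
E
```

```text
[623.1   154.465  -0.189  31.602  57.537   1.206]
scene chest [3.439 1.255]
scene right_drawer_front [ 2.066 -0.294]
scene lid_hinge [-0.151  0.139]
scene lid_edge [1.628 0.025]
top chest [-1.716 -0.078]
top left_drawer_front [-1.731 -0.189]
top right_drawer_front [-0.257 -0.621]
top lid_hinge [-0.521 -4.156]
top lid_edge [ 2.274 -1.538]
```

View pics/scene1.png

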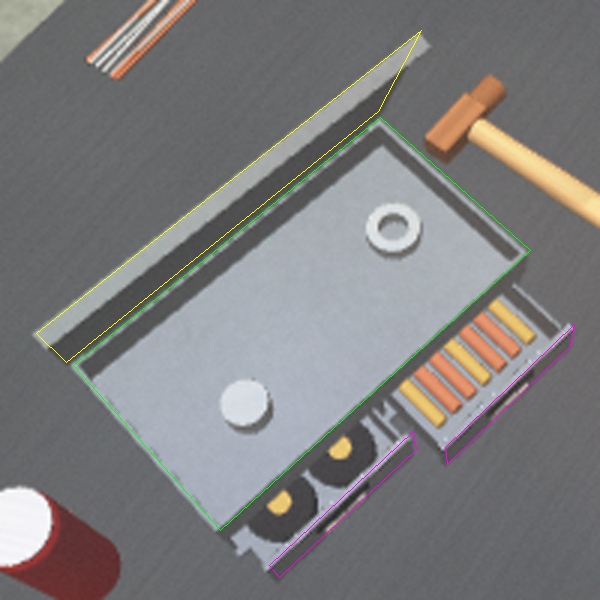

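View pics/top1.png

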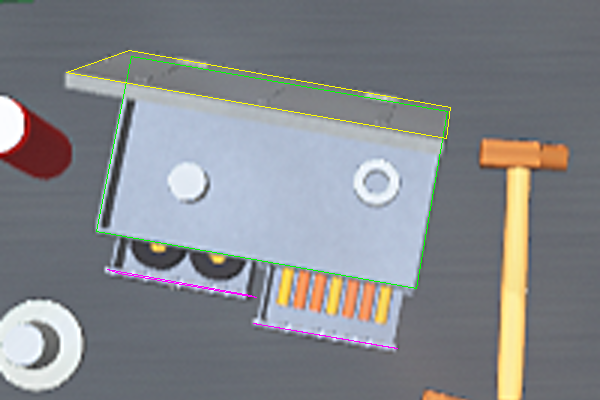

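The wireframe fits both pictures within about 2 px. The drawers are about 32 and 58 mm out and the lid is at about 1.2 rad.

```bash
cat >> h.py <<'E'
P=[623.1,154.5,-.189,31.6,57.5,1.206]
def state():
    o=get_obs();R=Ro.from_euler('xyz',o['tcp_rot']).as_matrix();f,_=pts(P)
    W=Ro.from_euler('z',P[2]).as_matrix()
    c=W.T@(np.array(o['eef_pos'])-f(0,0,0))
    return o,R,W,f,c
def goto(x,y,z,tilt=0):
    "tool-axis shift (mm) and twist to TCP chest-frame target, tool down, x=-chest x"
    o,R,W,f,c=state();Rt=W@np.diag([-1.,1,-1])@Ro.from_euler('y',tilt).as_matrix()
    print('clock',round(o['clock'],2),'tcp chest',c.round(1),'shift',(R.T@(f(x,y,z)-o['eef_pos'])).round(1),'twist',Ro.from_matrix(R.T@Rt).as_rotvec().round(3))
E
python3 - <<'E'
from h import *
import plant
print([n for n in dir(plant) if n[0]!='_'], getattr(plant,'nose_length',None))
goto(-165,74,200);goto(-165,74,60)
print(camera_info('wrist'))
E
```

```text
['MotionError', 'boxes_of', 'camera', 'camera_info', 'get_obs', 'job_done', 'masks_of', 'nose_length', 'place_of'] 25.0
clock 1.8 tcp chest [-465.5  370.5  232.9] shift [-349.1 -237.3   32.9] twist [ 0.    -0.    -0.182]
clock 1.8 tcp chest [-465.5  370.5  232.9] shift [-349.2 -237.3  172.9] twist [ 0.    -0.    -0.182]
{'mtx': array([[299.60696462,   0.        , 256.91383662],
       [  0.        , 299.60696462, 195.08455327],
       [  0.        ,   0.        ,   1.        ]]), 'T_tool_cam': array([[ 1.59555478e-05, -9.64539492e-01, -2.63938570e-01,
         6.75555860e+01],
       [ 9.99999993e-01, -1.64987897e-05,  1.20745073e-04,
        -1.07719683e+00],
       [-1.20818058e-04, -2.63938570e-01,  9.64539484e-01,
        -1.42095799e+02],
       [ 0.00000000e+00,  0.00000000e+00,  0.00000000e+00,
         1.00000000e+00]])}
```

>>> {"fn": "servo_tool", "kwargs": {
  "translation": [
    [-0.04,-0.027,0],
    [-0.085,-0.057,0.005],
    [-0.13,-0.088,0.01],
    [-0.175,-0.118,0.015],
    [-0.22,-0.149,0.02]
  ],
  "twist": [
    [0,0,-0.03],
    [0,0,-0.07],
    [0,0,-0.11],
    [0,0,-0.15],
    [0,0,-0.182]
  ],
  "jaw": [-1,-1,-1,-1,-1],
  "newtons": 30
}}

```text
clock: 2.42
eef_pos: [387.6, 385.9, 213.0]
tcp_rot: [3.141, 0.001, 2.954]
ft_force: [1.4, 0.0, 0.7]
opening: -0.0
gripper_force: 0.0
```

```bash
python3 -c "
from h import *
goto(-165,74,63);o=get_obs();print(o['opening'],o['tcp_rot'],o['ft_force'])"
```

```text
clock 2.42 tcp chest [-274.8  183.1  213. ] shift [-109.5 -109.3  150. ] twist [0.001 0.001 0.001]
-0.01625945425039198 [3.14091323e+00 5.21391210e-04 2.95402083e+00] [1.39564483 0.01204967 0.66900527]
```

>>> {"fn": "servo_tool", "kwargs": {
  "translation": [
    [-0.035,-0.04,0.02],
    [-0.075,-0.08,0.05],
    [-0.1,-0.107,0.09],
    [-0.108,-0.109,0.13],
    [-0.109,-0.109,0.15]
  ],
  "twist": [
    [0,0,0],
    [0,0,0],
    [0,0,0],
    [0,0,0],
    [0,0,0]
  ],
  "jaw": [-1,-1,-1,-1,-1]
}}

```text
clock: 3.05
eef_pos: [473.4, 258.1, 61.0]
tcp_rot: [-3.14, -0.001, 2.95]
ft_force: [-0.6, 0.9, 0.7]
opening: -0.2
gripper_force: 0.0
```

```bash
python3 -c "
from h import *
goto(-165,74,63)
camera('wrist');o=get_obs();i=camera_info('wrist');T=np.array(i['T_tool_cam']);K=i['mtx']
cv2.imwrite('pics/w1.png',camera('wrist')[:,:,::-1])
_,R,W,f,c=state()
def front(u,z=33):
    d=R@T[:3,:3]@np.linalg.solve(K,[*u,1]);q=R@T[:3,3]+o['eef_pos'];X=q+d*(z-q[2])/d[2];return W.T@(X-f(0,0,0))
for n in('left_drawer_front','right_drawer_front'):
    for r in place_of('wrist',n)[:2]: print(n,r['score'],px(r['point']),front(px(r['point'])))
"
```

```text
clock 3.05 tcp chest [-166.5   73.6   61. ] shift [-1.5  0.4 -2. ] twist [-0.002 -0.001 -0.002]
right_drawer_front 0.97 [ 20.5824 266.6112] [-143.03181054  -75.23565311   33.        ]
```

View pics/w1.png

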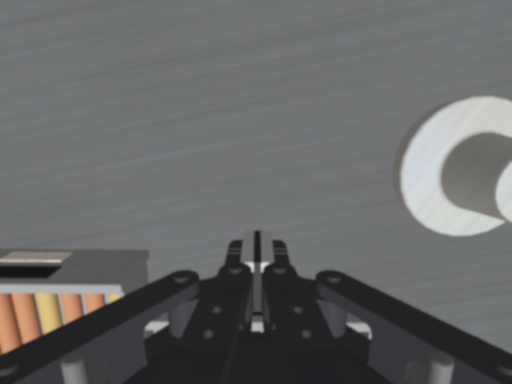

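The wrist view shows the left drawer hidden behind the fingers. The right drawer front, at about (20,267), matches the model, so I'll push the left one now.

>>> {"fn": "servo_tool", "kwargs": {
  "translation": [
    [-0.012,0,0],
    [-0.024,0,0],
    [-0.034,0,0],
    [-0.039,0,0],
    [-0.044,0,0]
  ],
  "twist": [
    [0,0,0],
    [0,0,0],
    [0,0,0],
    [0,0,0],
    [0,0,0]
  ],
  "jaw": [-1,-1,-1,-1,-1]
}}

```text
clock: 3.88
eef_pos: [516.5, 251.3, 62.9]
tcp_rot: [-3.142, -0.0, 2.953]
ft_force: [-0.2, 0.2, -0.3]
opening: -0.2
gripper_force: 0.0
```

>>> {"fn": "servo_tool", "kwargs": {
  "translation": [
    [-0.005,0,0],
    [-0.01,0,0],
    [-0.014,0,0],
    [-0.018,0,0],
    [-0.021,0,0]
  ],
  "twist": [
    [0,0,0],
    [0,0,0],
    [0,0,0],
    [0,0,0],
    [0,0,0]
  ],
  "jaw": [-1,-1,-1,-1,-1]
}}

```text
clock: 4.5
eef_pos: [537.2, 247.5, 62.9]
tcp_rot: [-3.142, -0.0, 2.953]
ft_force: [-0.3, 0.6, -0.2]
opening: 0.0
gripper_force: 0.0
```

```bash
python3 -c "
from h import *
goto(-96,74,61)"
```

```text
clock 4.5 tcp chest [-101.8   75.2   62.9] shift [-5.8 -1.2  1.9] twist [-0. -0.  0.]
```

>>> {"fn": "servo_tool", "kwargs": {
  "translation": [
    [-0.003,0,0],
    [-0.006,0,0],
    [-0.009,0,0],
    [-0.011,0,0],
    [-0.013,0,0]
  ],
  "twist": [
    [0,0,0],
    [0,0,0],
    [0,0,0],
    [0,0,0],
    [0,0,0]
  ],
  "jaw": [-1,-1,-1,-1,-1]
}}

```text
clock: 5.12
eef_pos: [544.5, 246.0, 62.6]
tcp_rot: [-3.139, -0.009, 2.954]
ft_force: [-13.4, 2.5, 11.2]
opening: -0.1
gripper_force: 6.7
```

```bash
python3 -c "
from h import *
goto(-96,74,61);print(get_obs()['ft_force'])
im=[]
for c,(x0,y0) in (('top',(140,160)),('scene',(150,180))):
    im.append(cv2.resize(camera(c)[y0:y0+80,x0:x0+120],None,fx=5,fy=5,interpolation=cv2.INTER_CUBIC)[:300])
    print([(r['score'],at_z(c,px(r['point']),33)) for r in place_of(c,'left_drawer_front')[:1]])
cv2.imwrite('pics/l1.png',np.vstack(im)[:,:,::-1])"
```

```text
clock 5.12 tcp chest [-94.4  75.1  62.6] shift [ 1.6 -1.   1.6] twist [-0.003 -0.009  0.002]
[-13.40196928   2.50320762  11.22436038]
[(0.62, array([520.07050059, 249.77751849,  33.        ]))]
[(0.57, array([522.97875247, 257.55367637,  33.        ]))]
```

View pics/l1.png

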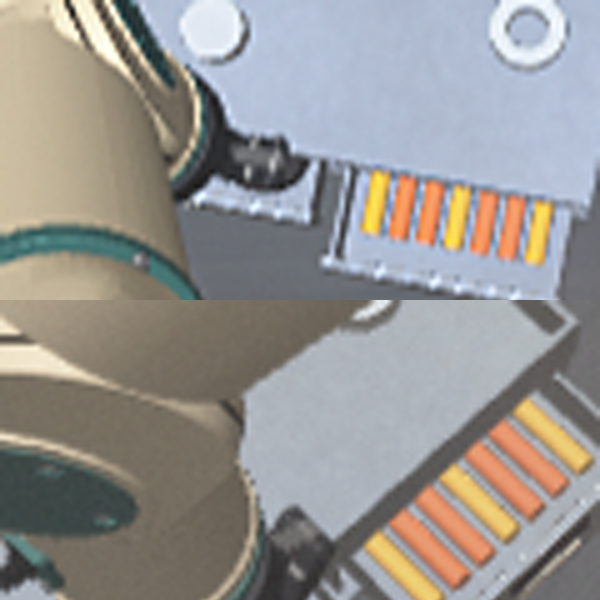

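The top crop shows the left drawer's right front corner still near full-frame pixel (202,204). I'll check that against the model.

```bash
python3 -c "
from h import *
f,g=pts(P)
for d in(0,10,20,32): print(d,[(c,proj(c,f(-85-d,4,54)).round(1)) for c in('top','scene')])
o=get_obs();print(o['ft_force'],o['ft_torque'])
cv2.imwrite('pics/w2.png',camera('wrist')[:,:,::-1])
for r in place_of('wrist','left_drawer_front'): print(r['score'],px(r['point']))
"
```

```text
0 [('top', array([205. , 192.1])), ('scene', array([217.7, 233.7]))]
10 [('top', array([204.3, 195.5])), ('scene', array([220.7, 236.7]))]
20 [('top', array([203.7, 198.9])), ('scene', array([223.7, 239.8]))]
32 [('top', array([202.9, 203. ])), ('scene', array([227.4, 243.4]))]
[-10.26805413   0.89535694   8.54679032] [ 0.28944031  2.03624622 -0.01734196]
0.66 [262.5024 189.1968]
```

View pics/w2.png

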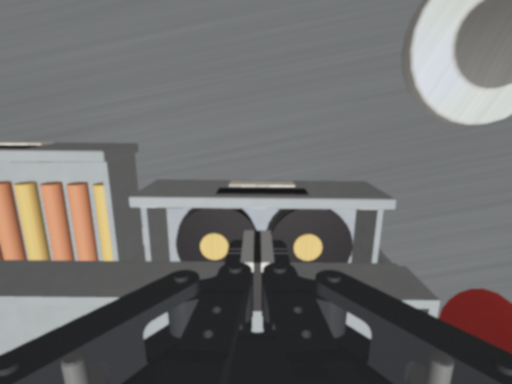

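The wrist view shows the tips passed over the left drawer front (its top edge is at about row 200, the tips at row 232). They now rest against the chest wall, and the drawer has not moved. I'll lift out, go back in front and find the true tip height.

>>> {"fn": "servo_tool", "kwargs": {
  "translation": [
    [0.005,0,0],
    [0.005,0,-0.025],
    [0.005,0,-0.05],
    [0.03,0,-0.05],
    [0.06,0,-0.05]
  ],
  "twist": [
    [0,0,0],
    [0,0,0],
    [0,0,0],
    [0,0,0],
    [0,0,0]
  ],
  "jaw": [-1,-1,-1,-1,-1]
}}

```text
clock: 6.05
eef_pos: [491.7, 256.3, 113.4]
tcp_rot: [3.14, 0.003, 2.951]
ft_force: [0.3, 0.3, -0.8]
opening: -0.0
gripper_force: 0.0
```

>>> {"fn": "servo_tool", "kwargs": {
  "translation": [
    [0.03,0,0.01],
    [0.035,0,0.04],
    [0.035,0,0.07],
    [0.035,0,0.075],
    [0.035,0,0.075]
  ],
  "twist": [
    [0,0,0],
    [0,0,0],
    [0,0,0],
    [0,0,0],
    [0,0,0]
  ],
  "jaw": [-1,-1,-1,-1,-1]
}}

```text
clock: 6.68
eef_pos: [457.1, 262.9, 38.1]
tcp_rot: [3.141, 0.001, 2.952]
ft_force: [0.0, -0.2, 0.4]
opening: -0.0
gripper_force: 0.0
```

```bash
python3 -c "
from h import *
goto(-166,74,40);o=get_obs();print(o['ft_force'])
cv2.imwrite('pics/w3.png',camera('wrist')[:,:,::-1])
for n in ('left_drawer_front','right_drawer_front'):
  for r in place_of('wrist',n)[:1]: print(n,r['score'],px(r['point']))
"
```

```text
clock 6.67 tcp chest [-183.5   75.3   38.1] shift [-17.5  -1.3  -1.9] twist [ 0.     0.001 -0.   ]
[ 0.0027193  -0.16671802  0.42817593]
```

View pics/w3.png

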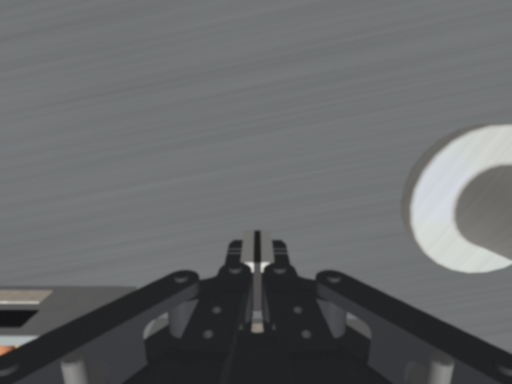

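>>> {"fn": "servo_tool", "kwargs": {
  "translation": [
    [0,0,0.004],
    [0,0,0.007],
    [0,0,0.01],
    [0,0,0.012],
    [0,0,0.014]
  ],
  "twist": [
    [0,0,0],
    [0,0,0],
    [0,0,0],
    [0,0,0],
    [0,0,0]
  ],
  "jaw": [-1,-1,-1,-1,-1]
}}

```text
clock: 7.45
eef_pos: [456.4, 262.9, 23.7]
tcp_rot: [-3.141, -0.0, 2.953]
ft_force: [1.0, 0.2, -0.5]
opening: 0.0
gripper_force: 0.0
```

>>> {"fn": "servo_tool", "kwargs": {
  "translation": [
    [0,0,0.003],
    [0,0,0.006],
    [0,0,0.008],
    [0,0,0.01],
    [0,0,0.012]
  ],
  "twist": [
    [0,0,0],
    [0,0,0],
    [0,0,0],
    [0,0,0],
    [0,0,0]
  ],
  "jaw": [-1,-1,-1,-1,-1]
}}

```text
clock: 8.07
eef_pos: [456.5, 262.9, 11.8]
tcp_rot: [3.142, 0.0, 2.953]
ft_force: [0.6, -0.3, 0.2]
opening: -0.5
gripper_force: 0.0
```

>>> {"fn": "servo_tool", "kwargs": {
  "translation": [
    [0,0,0.002],
    [0,0,0.004],
    [0,0,0.0055],
    [0,0,0.007],
    [0,0,0.007]
  ],
  "twist": [
    [0,0,0],
    [0,0,0],
    [0,0,0],
    [0,0,0],
    [0,0,0]
  ],
  "jaw": [-1,-1,-1,-1,-1]
}}

```text
clock: 8.7
eef_pos: [456.4, 262.9, 4.8]
tcp_rot: [-3.142, -0.0, 2.953]
ft_force: [-0.1, 0.0, -0.3]
opening: -0.1
gripper_force: 0.0
```

```bash
python3 -c "
from h import *
goto(-145,74,38,-.35)"
```

```text
clock 8.7 tcp chest [-184.1   75.2    4.8] shift [-39.1  -1.2 -33.2] twist [-0.   -0.35  0.  ]
```

>>> {"fn": "servo_tool", "kwargs": {
  "translation": [
    [0,0,-0.012],
    [-0.005,0,-0.025],
    [-0.015,-0.001,-0.033],
    [-0.028,-0.001,-0.033],
    [-0.039,-0.001,-0.033]
  ],
  "twist": [
    [0,-0.07,0],
    [0,-0.14,0],
    [0,-0.21,0],
    [0,-0.28,0],
    [0,-0.35,0]
  ],
  "jaw": [-1,-1,-1,-1,-1]
}}

```text
clock: 9.32
eef_pos: [479.7, 246.0, 33.5]
tcp_rot: [-3.108, 0.255, 2.952]
ft_force: [0.6, -0.7, -0.0]
opening: -0.2
gripper_force: 0.0
```

```bash
python3 -c "
from h import *
goto(-115,74,38,-.35);goto(-95,74,38,-.35)"
```

```text
clock 9.32 tcp chest [-158.    62.9   33.5] shift [-42.8  11.3   6.1] twist [-0.034 -0.095  0.001]
clock 9.32 tcp chest [-158.    62.9   33.5] shift [-62.1  11.5  11.2] twist [-0.034 -0.095  0.001]
```

>>> {"fn": "servo_tool", "kwargs": {
  "translation": [
    [-0.003,0.003,0.001],
    [-0.006,0.006,0.002],
    [-0.01,0.011,0.003],
    [-0.013,0.011,0.003],
    [-0.013,0.011,0.003]
  ],
  "twist": [
    [0,0,0],
    [0,0,0],
    [0,0,0],
    [0,0,0],
    [0,0,0]
  ],
  "jaw": [-1,-1,-1,-1,-1]
}}

```text
clock: 9.95
eef_pos: [494.8, 253.8, 33.1]
tcp_rot: [-3.107, 0.253, 2.951]
ft_force: [0.2, -0.7, -0.5]
opening: 0.1
gripper_force: 0.0
```

```bash
python3 -c "
from h import *
np.set_printoptions(precision=2,suppress=True)
goto(-115,74,38,-.35);goto(-95,74,38,-.25);print(get_obs()['qpos'],get_obs()['ft_force'])"
```

```text
clock 9.95 tcp chest [-144.6   73.4   33.1] shift [-29.9   0.7   2.7] twist [-0.04 -0.1   0.  ]
clock 9.95 tcp chest [-144.6   73.4   33.1] shift [-49.3   0.9   7.7] twist [-0.04  0.   -0.  ]
[-0.62  0.77 -0.06  2.08  1.07  0.29 -0.31] [ 0.22 -0.71 -0.54]
```

>>> {"fn": "servo_tool", "kwargs": {
  "translation": [
    [-0.006,0,-0.002],
    [-0.011,0.001,-0.002],
    [-0.016,0.001,-0.001],
    [-0.0205,0.001,0],
    [-0.0255,0.001,0.0015]
  ],
  "twist": [
    [0,0,0],
    [0,0,0],
    [0,0,0],
    [0,0,0],
    [0,0,0]
  ],
  "jaw": [-1,-1,-1,-1,-1]
}}

```text
clock: 10.58
eef_pos: [519.2, 250.5, 37.9]
tcp_rot: [-3.107, 0.253, 2.953]
ft_force: [-2.4, -0.2, 0.7]
opening: -0.2
gripper_force: 0.8
```

```bash
python3 -c "
from h import *
goto(-95,74,38,-.25);print(get_obs()['ft_force'])
camera('wrist')
for r in place_of('wrist','left_drawer_front')[:1]: print(r['score'],px(r['point']))"
```

```text
clock 10.57 tcp chest [-120.1   74.8   37.9] shift [-24.4  -0.6   6.2] twist [-0.034  0.003  0.   ]
[-2.35593695 -0.17940977  0.73164504]
```

Contact at about 2.4 N, so I'll keep pushing.

>>> {"fn": "servo_tool", "kwargs": {
  "translation": [
    [-0.004,0,0.001],
    [-0.008,0,0.002],
    [-0.012,0,0.003],
    [-0.016,0,0.004],
    [-0.019,0,0.005]
  ],
  "twist": [
    [0,0,0],
    [0,0,0],
    [0,0,0],
    [0,0,0],
    [0,0,0]
  ],
  "jaw": [-1,-1,-1,-1,-1]
}}

```text
clock: 11.3
eef_pos: [538.8, 246.4, 37.8]
tcp_rot: [-3.107, 0.253, 2.952]
ft_force: [-1.1, 0.0, 0.4]
opening: -0.3
gripper_force: 0.8
```

>>> {"fn": "servo_tool", "kwargs": {
  "translation": [
    [-0.002,0,0.0005],
    [-0.004,0,0.001],
    [-0.005,0,0.0013],
    [-0.006,0,0.0016],
    [-0.007,0,0.0019]
  ],
  "twist": [
    [0,0,0],
    [0,0,0],
    [0,0,0],
    [0,0,0],
    [0,0,0]
  ],
  "jaw": [-1,-1,-1,-1,-1]
}}

```text
clock: 11.92
eef_pos: [545.3, 245.1, 37.7]
tcp_rot: [-3.107, 0.253, 2.952]
ft_force: [-4.5, 0.5, 2.3]
opening: -0.2
gripper_force: 2.1
```

```bash
python3 -c "
from h import *
goto(-95,74,38,-.25);print(get_obs()['ft_force'])"
```

```text
clock 11.93 tcp chest [-93.4  74.4  37.7] shift [ 1.5 -0.4 -0.6] twist [-0.035  0.003 -0.   ]
[-4.48156932  0.52841689  2.33994974]
```

>>> {"fn": "servo_tool", "kwargs": {
  "translation": [
    [-0.001,0,0.0002],
    [-0.0015,0,0.0004],
    [-0.0015,0,0.0004],
    [0.01,0,-0.0025],
    [0.035,0,-0.009]
  ],
  "twist": [
    [0,0,0],
    [0,0,0],
    [0,0,0],
    [0,0,0],
    [0,0,0]
  ],
  "jaw": [-1,-1,-1,-1,-1]
}}

```text
clock: 12.55
eef_pos: [511.2, 251.6, 38.0]
tcp_rot: [-3.108, 0.255, 2.95]
ft_force: [0.1, 0.6, -1.2]
opening: -0.2
gripper_force: 0.0
```

```bash
python3 -c "
from h import *
goto(-185,74,38,-.25);goto(-185,-74,38,-.25);goto(-170,-74,38,-.25)
camera('wrist')
for r in place_of('wrist','left_drawer_front')[:1]: print(r['score'],px(r['point']))"
```

```text
clock 12.55 tcp chest [-128.2   74.4   38. ] shift [ 55.   -1.  -14.3] twist [-0.034  0.005 -0.003]
clock 12.55 tcp chest [-128.2   74.4   38. ] shift [  54.6 -148.9   -9.2] twist [-0.034  0.005 -0.003]
clock 12.55 tcp chest [-128.2   74.4   38. ] shift [  40.  -148.8   -5.4] twist [-0.034  0.005 -0.003]
0.57 [264.3968 300.9024]
```

```bash
python3 -c "
from h import *
goto(-175,60,43,-.1);goto(-175,-74,43,-.1)"
```

```text
clock 12.65 tcp chest [-132.    75.4   37.6] shift [ 40.4 -15.8 -15.4] twist [-0.034  0.152  0.001]
clock 12.65 tcp chest [-132.    75.4   37.6] shift [  40.8 -149.8  -10.8] twist [-0.034  0.152  0.001]
```

>>> {"fn": "servo_tool", "kwargs": {
  "translation": [
    [0.025,0,-0.008],
    [0.041,-0.02,-0.015],
    [0.041,-0.065,-0.013],
    [0.041,-0.11,-0.012],
    [0.041,-0.15,-0.011]
  ],
  "twist": [
    [0,0.05,0],
    [-0.01,0.1,0],
    [-0.02,0.15,0],
    [-0.034,0.152,0],
    [-0.034,0.152,0]
  ],
  "jaw": [-1,-1,-1,-1,-1]
}}

```text
clock: 13.28
eef_pos: [439.9, 110.9, 43.3]
tcp_rot: [-3.14, 0.103, 2.948]
ft_force: [0.8, 0.2, -1.0]
opening: -0.2
gripper_force: 0.0
```

```bash
python3 -c "
from h import *
goto(-146,-74,43,-.1);goto(-95,-74,43,-.1)"
```

```text
clock 13.28 tcp chest [-171.7  -77.2   43.3] shift [-25.5   3.4   3. ] twist [-0.002  0.003 -0.005]
clock 13.28 tcp chest [-171.7  -77.2   43.3] shift [-76.3   3.6   8.2] twist [-0.002  0.003 -0.005]
```

>>> {"fn": "servo_tool", "kwargs": {
  "translation": [
    [-0.006,0.001,0.0006],
    [-0.012,0.002,0.0012],
    [-0.017,0.003,0.0018],
    [-0.022,0.003,0.0023],
    [-0.027,0.003,0.0028]
  ],
  "twist": [
    [0,0,0],
    [0,0,0],
    [0,0,0],
    [0,0,0],
    [0,0,0]
  ],
  "jaw": [-1,-1,-1,-1,-1]
}}

```text
clock: 13.9
eef_pos: [466.3, 112.4, 43.0]
tcp_rot: [3.141, 0.101, 2.951]
ft_force: [-0.9, 1.9, 0.5]
opening: -0.1
gripper_force: 0.8
```

>>> {"fn": "servo_tool", "kwargs": {
  "translation": [
    [-0.005,0,0.0005],
    [-0.01,0,0.001],
    [-0.015,0,0.0015],
    [-0.02,0,0.002],
    [-0.025,0,0.0025]
  ],
  "twist": [
    [0,0,0],
    [0,0,0],
    [0,0,0],
    [0,0,0],
    [0,0,0]
  ],
  "jaw": [-1,-1,-1,-1,-1]
}}

```text
clock: 14.52
eef_pos: [491.2, 106.4, 43.1]
tcp_rot: [-3.141, 0.101, 2.95]
ft_force: [-1.1, 1.5, -0.6]
opening: -0.1
gripper_force: 0.8
```

>>> {"fn": "servo_tool", "kwargs": {
  "translation": [
    [-0.004,0,0.0004],
    [-0.008,0,0.0008],
    [-0.012,0,0.0012],
    [-0.015,0,0.0015],
    [-0.018,0,0.0018]
  ],
  "twist": [
    [0,0,0],
    [0,0,0],
    [0,0,0],
    [0,0,0],
    [0,0,0]
  ],
  "jaw": [-1,-1,-1,-1,-1]
}}

```text
clock: 15.15
eef_pos: [508.8, 102.9, 43.1]
tcp_rot: [-3.141, 0.101, 2.95]
ft_force: [-1.3, 1.2, -0.5]
opening: 0.1
gripper_force: 0.8
```

```bash
python3 -c "
from h import *
goto(-95,-74,43,-.1)"
```

```text
clock 15.15 tcp chest [-102.6  -72.2   43.1] shift [-7.5 -1.8  0.9] twist [-0.001  0.001 -0.003]
```

>>> {"fn": "servo_tool", "kwargs": {
  "translation": [
    [-0.0025,0,0.0002],
    [-0.005,0,0.0005],
    [-0.007,0,0.0007],
    [-0.0085,0,0.0008],
    [-0.0095,0,0.001]
  ],
  "twist": [
    [0,0,0],
    [0,0,0],
    [0,0,0],
    [0,0,0],
    [0,0,0]
  ],
  "jaw": [-1,-1,-1,-1,-1]
}}

```text
clock: 15.78
eef_pos: [516.4, 101.4, 42.9]
tcp_rot: [-3.141, 0.099, 2.95]
ft_force: [-8.6, 2.5, 5.4]
opening: 0.3
gripper_force: 3.9
```

>>> {"fn": "servo_tool", "kwargs": {
  "translation": [
    [-0.001,0,0],
    [-0.001,0,0],
    [0.01,0,-0.001],
    [0.03,0,-0.003],
    [0.05,0,-0.01]
  ],
  "twist": [
    [0,0,0],
    [0,0,0],
    [0,0,0],
    [0,0,0],
    [0,0,0]
  ],
  "jaw": [-1,-1,-1,-1,-1]
}}

```text
clock: 16.4
eef_pos: [468.3, 110.9, 48.1]
tcp_rot: [3.141, 0.102, 2.949]
ft_force: [-0.1, -0.1, -0.4]
opening: -0.0
gripper_force: 0.0
```

```bash
python3 -c "
from h import *
goto(-160,-30,200);goto(0,0,330);goto(90,0,300)
T=cv2.resize(camera('top')[120:240,130:290],None,fx=5,fy=5,interpolation=cv2.INTER_CUBIC)
cv2.imwrite('pics/t2.png',T[:,:,::-1])"
```

```text
clock 16.4 tcp chest [-143.9  -72.    48.1] shift [   0.7   41.9 -152.7] twist [ 0.     0.102 -0.003]
clock 16.4 tcp chest [-143.9  -72.    48.1] shift [-171.6   72.5 -265.7] twist [ 0.     0.102 -0.003]
clock 16.4 tcp chest [-143.9  -72.    48.1] shift [-258.1   72.8 -226.7] twist [ 0.     0.102 -0.003]
```

View pics/t2.png

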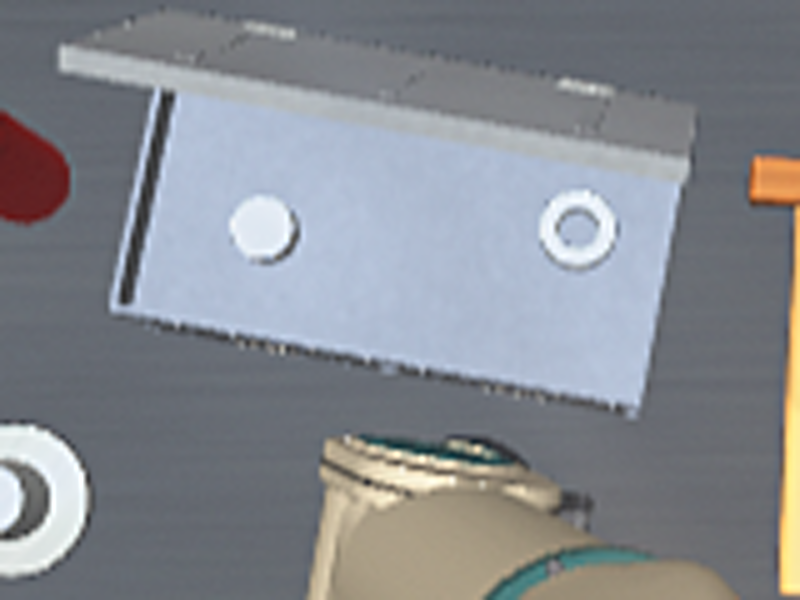

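Both drawers are home: the front edge is clean from (120,310) to (635,410) in the crop, and the bush and collar have not moved. Now the lid, going up and over it.

>>> {"fn": "servo_tool", "kwargs": {
  "translation": [
    [-0.003,0.005,-0.03],
    [-0.008,0.02,-0.08],
    [-0.014,0.04,-0.14],
    [-0.02,0.06,-0.2],
    [-0.026,0.072,-0.26]
  ],
  "twist": [
    [0,0.02,0],
    [0,0.05,0],
    [0,0.08,0],
    [0,0.102,0],
    [0,0.102,0]
  ],
  "jaw": [-1,-1,-1,-1,-1]
}}

```text
clock: 17.08
eef_pos: [482.6, 181.8, 310.6]
tcp_rot: [3.141, 0.0, 2.949]
ft_force: [1.5, 0.3, -0.5]
opening: -0.2
gripper_force: 0.0
```

```bash
python3 -c "
from h import *
goto(70,0,315);print(get_obs()['qpos'])"
```

```text
clock 17.07 tcp chest [-143.2    0.4  310.6] shift [-213.2    0.4   -4.3] twist [ 0.001  0.    -0.004]
[ 0.19216367  0.46428246 -0.89312944  1.76602923  0.40057012  1.10427795
  0.54444035]
```

>>> {"fn": "servo_tool", "kwargs": {
  "translation": [
    [-0.03,0,-0.005],
    [-0.08,0,-0.005],
    [-0.13,0,-0.005],
    [-0.18,0,-0.005],
    [-0.215,0,-0.003]
  ],
  "twist": [
    [0,0,0],
    [0,0,0],
    [0,0,0],
    [0,0,0],
    [0,0,0]
  ],
  "jaw": [-1,-1,-1,-1,-1]
}}

```text
clock: 17.7
eef_pos: [695.3, 138.6, 310.7]
tcp_rot: [-3.141, 0.001, 2.947]
ft_force: [-0.4, 0.1, 0.4]
opening: 0.0
gripper_force: 0.0
```

>>> {"fn": "servo_tool", "kwargs": {
  "translation": [
    [0,0,0.015],
    [0,0,0.035],
    [0,0,0.055],
    [0,0,0.07],
    [0,0,0.07]
  ],
  "twist": [
    [0,0,0],
    [0,0,0],
    [0,0,0],
    [0,0,0],
    [0,0,0]
  ],
  "jaw": [-1,-1,-1,-1,-1]
}}

```text
clock: 18.32
eef_pos: [691.6, 140.1, 239.8]
tcp_rot: [-3.14, -0.003, 2.95]
ft_force: [-0.5, 0.1, 1.3]
opening: 0.4
gripper_force: 0.0
```

```bash
cat >> h.py <<'E'
def arc(angs,s=162,half=11,n=5):
    o,R,W,f,c=state()
    print('clock',round(o['clock'],2),'tcp',c.round(1),'F',o['ft_force'].round(1))
    for a in angs:
        x=85-s*np.cos(a)+n*np.sin(a)+half;z=91+s*np.sin(a)+n*np.cos(a)
        print(a,(R.T@(f(x,0,z)-o['eef_pos'])).round(1))
E
python3 -c "
from h import *
arc([1.206,1.15,1.1,1.05,1.0,.95,.9,.85])"
```

```text
clock 18.32 tcp [ 69.9  -1.3 239.8] F [-0.5  0.1  1.3]
1.206 [27.1  1.2 -4.2]
1.15 [35.6  1.2 -1. ]
1.1 [43.   1.2  2.3]
1.05 [50.2  1.2  5.9]
1.0 [57.2  1.2 10. ]
0.95 [64.1  1.2 14.3]
0.9 [70.7  1.1 19. ]
0.85 [77.   1.1 24. ]
```

>>> {"fn": "servo_tool", "kwargs": {
  "translation": [
    [0.012,0.001,-0.004],
    [0.022,0.001,-0.004],
    [0.029,0.001,-0.003],
    [0.036,0.001,-0.001],
    [0.043,0.001,0.002]
  ],
  "twist": [
    [0,0,0],
    [0,0,0],
    [0,0,0],
    [0,0,0],
    [0,0,0]
  ],
  "jaw": [-1,-1,-1,-1,-1]
}}

```text
clock: 18.95
eef_pos: [650.9, 150.2, 239.7]
tcp_rot: [3.14, 0.001, 2.949]
ft_force: [2.5, 1.1, 2.1]
opening: -0.1
gripper_force: 1.4
```

```bash
python3 -c "
from h import *
arc([1.1,1.05,1.0,.95,.9,.85,.8,.75,.7,.65,.6])"
```

```text
clock 18.95 tcp [ 28.1   1.  239.7] F [2.5 1.1 2.1]
1.1 [ 1.2 -1.   2.1]
1.05 [ 8.4 -1.   5.7]
1.0 [15.5 -1.   9.7]
0.95 [22.3 -1.1 14. ]
0.9 [28.9 -1.1 18.7]
0.85 [35.3 -1.1 23.7]
0.8 [41.4 -1.1 29. ]
0.75 [47.3 -1.2 34.6]
0.7 [52.8 -1.2 40.5]
0.65 [58.1 -1.2 46.6]
0.6 [63.1 -1.2 53. ]
```

>>> {"fn": "servo_tool", "kwargs": {
  "translation": [
    [0.008,0,0.005],
    [0.015,0,0.0095],
    [0.022,0,0.014],
    [0.029,0,0.0185],
    [0.035,0,0.0235]
  ],
  "twist": [
    [0,0,0],
    [0,0,0],
    [0,0,0],
    [0,0,0],
    [0,0,0]
  ],
  "jaw": [-1,-1,-1,-1,-1]
}}

```text
clock: 19.58
eef_pos: [615.7, 156.4, 215.2]
tcp_rot: [-3.141, -0.001, 2.95]
ft_force: [0.8, 0.0, 1.9]
opening: 0.1
gripper_force: 1.1
```

>>> {"fn": "servo_tool", "kwargs": {
  "translation": [
    [0.006,0,0.0055],
    [0.012,0,0.011],
    [0.0175,0,0.017],
    [0.023,0,0.023],
    [0.028,0,0.0295]
  ],
  "twist": [
    [0,0,0],
    [0,0,0],
    [0,0,0],
    [0,0,0],
    [0,0,0]
  ],
  "jaw": [-1,-1,-1,-1,-1]
}}

```text
clock: 20.2
eef_pos: [588.5, 161.6, 185.7]
tcp_rot: [-3.141, -0.001, 2.95]
ft_force: [2.0, -0.4, 0.6]
opening: -0.2
gripper_force: 0.9
```

```bash
python3 -c "
from h import *
arc([.6,.55,.5,.45,.4,.35,.3,.25,.2,.15,.1,.05,0])"
```

```text
clock 20.2 tcp [-35.4   0.5 185.7] F [ 2.  -0.4  0.6]
0.6 [-0.5 -0.5 -0.9]
0.55 [ 4.1 -0.5  5.8]
0.5 [ 8.4 -0.5 12.7]
0.45 [12.3 -0.5 19.7]
0.4 [15.9 -0.5 27. ]
0.35 [19.1 -0.6 34.5]
0.3 [21.9 -0.6 42.1]
0.25 [24.3 -0.6 49.8]
0.2 [26.4 -0.6 57.6]
0.15 [28.  -0.6 65.6]
0.1 [29.3 -0.6 73.6]
0.05 [30.1 -0.6 81.6]
0 [30.6 -0.6 89.7]
```

>>> {"fn": "servo_tool", "kwargs": {
  "translation": [
    [0.0045,0,0.0065],
    [0.0085,0,0.0135],
    [0.0125,0,0.0205],
    [0.016,0,0.0275],
    [0.019,0,0.035]
  ],
  "twist": [
    [0,0,0],
    [0,0,0],
    [0,0,0],
    [0,0,0],
    [0,0,0]
  ],
  "jaw": [-1,-1,-1,-1,-1]
}}

```text
clock: 20.82
eef_pos: [569.6, 165.3, 150.7]
tcp_rot: [-3.141, -0.001, 2.95]
ft_force: [1.3, 0.2, 1.6]
opening: -0.5
gripper_force: 0.7
```

>>> {"fn": "servo_tool", "kwargs": {
  "translation": [
    [0.002,0,0.006],
    [0.004,0,0.012],
    [0.0055,0,0.017],
    [0.007,0,0.022],
    [0.008,0,0.027]
  ],
  "twist": [
    [0,0,0],
    [0,0,0],
    [0,0,0],
    [0,0,0],
    [0,0,0]
  ],
  "jaw": [-1,-1,-1,-1,-1]
}}

```text
clock: 21.45
eef_pos: [562.0, 166.8, 123.9]
tcp_rot: [-3.141, -0.001, 2.95]
ft_force: [0.6, 0.6, 1.5]
opening: -0.1
gripper_force: 0.7
```

```bash
python3 -c "
from h import *
arc([.2,.15,.1,.05,0])"
```

```text
clock 21.45 tcp [-62.3   0.6 123.9] F [0.6 0.6 1.5]
0.2 [-0.6 -0.6 -4.2]
0.15 [ 1.1 -0.6  3.7]
0.1 [ 2.3 -0.6 11.7]
0.05 [ 3.2 -0.6 19.8]
0 [ 3.6 -0.6 27.9]
```

Slow final part: 4 mm per row, then less.

>>> {"fn": "servo_tool", "kwargs": {
  "translation": [
    [0.001,0,0.004],
    [0.0015,0,0.008],
    [0.002,0,0.012],
    [0.0025,0,0.015],
    [0.003,0,0.018]
  ],
  "twist": [
    [0,0,0],
    [0,0,0],
    [0,0,0],
    [0,0,0],
    [0,0,0]
  ],
  "jaw": [-1,-1,-1,-1,-1]
}}

```text
clock: 22.08
eef_pos: [559.4, 167.4, 106.1]
tcp_rot: [3.142, -0.0, 2.95]
ft_force: [0.5, -0.2, 1.9]
opening: -0.2
gripper_force: 0.6
```

>>> {"fn": "servo_tool", "kwargs": {
  "translation": [
    [0,0,0.002],
    [0,0,0.004],
    [0,0,0.0055],
    [0,0,0.007],
    [0,0,0.008]
  ],
  "twist": [
    [0,0,0],
    [0,0,0],
    [0,0,0],
    [0,0,0],
    [0,0,0]
  ],
  "jaw": [-1,-1,-1,-1,-1]
}}

```text
clock: 22.7
eef_pos: [558.9, 167.5, 98.1]
tcp_rot: [-3.141, -0.001, 2.95]
ft_force: [0.0, -0.2, -0.0]
opening: -0.2
gripper_force: 0.6
```

>>> {"fn": "servo_tool", "kwargs": {
  "translation": [
    [0,0,0.001],
    [0,0,0.002],
    [0,0,0.003],
    [0,0,0.004],
    [0,0,0.0045]
  ],
  "twist": [
    [0,0,0],
    [0,0,0],
    [0,0,0],
    [0,0,0],
    [0,0,0]
  ],
  "jaw": [-1,-1,-1,-1,-1]
}}

```text
clock: 23.32
eef_pos: [559.0, 167.5, 97.5]
tcp_rot: [-3.14, 0.001, 2.95]
ft_force: [-7.7, -5.3, 33.5]
opening: -0.1
gripper_force: 16.9
```

>>> {"fn": "servo_tool", "kwargs": {
  "translation": [
    [0,0,-0.005],
    [0,0,-0.02],
    [0,0,-0.05],
    [0.01,0,-0.1],
    [0.06,0,-0.15]
  ],
  "twist": [
    [0,0,0],
    [0,0,0],
    [0,0,0],
    [0,0,0],
    [0,0,0]
  ],
  "jaw": [-1,-1,-1,-1,-1]
}}

```text
clock: 23.95
eef_pos: [507.6, 177.6, 239.6]
tcp_rot: [3.14, 0.0, 2.946]
ft_force: [0.0, 0.5, 0.7]
opening: -0.3
gripper_force: 0.0
```

>>> {"fn": "servo_tool", "kwargs": {
  "translation": [
    [0.03,0,-0.02],
    [0.07,0,-0.03],
    [0.1,0,-0.03],
    [0.11,0,-0.03],
    [0.11,0,-0.03]
  ],
  "twist": [
    [0,0,0],
    [0,0,0],
    [0,0,0],
    [0,0,0],
    [0,0,0]
  ],
  "jaw": [-1,-1,-1,-1,-1]
}}

```text
clock: 24.58
eef_pos: [398.5, 198.7, 268.2]
tcp_rot: [-3.142, -0.0, 2.95]
ft_force: [0.3, 0.1, 0.6]
opening: 0.2
gripper_force: 0.0
```

```bash
python3 -c "
from h import *
p=P[:3]+[0,0,0];f,g=pts(p);ims=[]
for c,(x0,y0) in(('top',(110,115)),('scene',(80,110))):
    k=3;im=cv2.resize(camera(c)[y0:y0+190,x0:x0+200][:190],None,fx=2,fy=3 if 0 else 2,interpolation=cv2.INTER_CUBIC)[:,:,::-1].copy()
    e=im.copy()
    cv2.polylines(e,[np.int32([(proj(c,q)-(x0,y0)+.5)*2 for q in [g(178,154,5),g(178,-154,5),g(0,-154,5),g(0,154,5)]])],True,(0,255,0),1)
    ims.append(np.vstack([im[:290],e[:290]]))
cv2.imwrite('pics/end.png',np.hstack(ims));print(get_obs()['ft_force'])"
```

```text
[ 0.34948834  0.44224249 -0.34351905]
```

View pics/end.png

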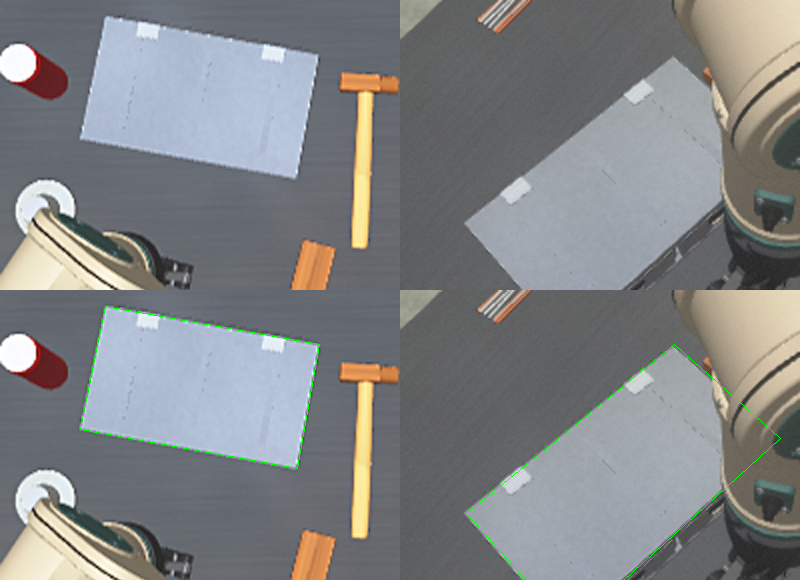

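The lid matches the shut outline in both views, no drawer sticks out, everything else is where it was, and the arm is clear.

```bash
python3 -c "
from plant import *
print(job_done())"
```

```text
the job is handed in; nothing more can be done
None
```

I pushed both drawers home, then shut the lid, and handed the job in with the arm clear at about 25 s; on a first try at the left drawer the closed fingertips passed over its front and pressed the chest wall at about 13 N, and the lid took about 33 N at its stop.

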